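# Close the peg box: fold the flap over and tuck it under the lip

## Task

Close the wooden peg box: push its raised plywood flap over until it lies flat on the box, then push it along so that its free edge slides well under the steel lip and stays tucked there. This is all pushing with the fingertips: do not lift, tip or shift the box, and leave the cup, brush, spray bottle and sieve undisturbed; take the hand away at the end.

Things in the scene. Friction and masses are not known exactly. Their poses are not given: they have to be found in the camera images.
- pegbox: Open wooden box full of clothes pegs, 170 (x) by 180 (y) by 75 mm high, about 2 kg, loose on the ledge. Origin: centre of its underside; z up; x points from the hinge side to the lip side, within 0.65 rad of world x, so the hinge side is nearer the robot. Hinge axis: along y at x = -72 mm + joint slide, z = 78.5 mm. Steel hinge cheeks at both ends of the hinge reach z = 86 mm, the lip 88.5 mm.
- flap (a joint): Fold angle (rad) of the flap: 0 flat on the box, 1.57 upright, more leans out towards the robot (stop 2.1); starts at 1.45 to 1.9. The flap is plywood, 130 mm from hinge axis to free edge, 172 mm wide, 5 mm thick (2.5 mm each side of the axis). A light hinge spring (about 0.1 N m at 0) opens it again towards upright whenever it is neither pressed nor tucked.
- slide (a joint): How far (m) the flap and its hinge rod have slid towards the lip in the slotted cheeks, 0 to 0.024 (stops); starts within 3 mm of 0. Takes about 2.5 N, stays where left. At 0 the folded flap's edge passes 7 mm short of the lip; from 7 mm on it would land on top of the lip and must first be pushed back. At 0.024 the edge is 17 mm under the lip.
- flap_edge (a point): Middle of the flap's free edge, on its outer face (the face that is on top when folded). Its frame turns with the flap: x points from hinge to free edge, z out of the outer face.
- batten (a point): Foot of the hinge-side face of the wooden batten across the flap's outer face, mid-width, 80 mm from the hinge axis. The batten is 12 mm wide (80 to 92 mm from the axis), 8 mm high above the face, 130 mm long; a fingertip standing on the flap on its hinge side can push the flap along towards the lip. Frame as flap_edge.
- lip (a point): Middle of the lower inner edge of the steel retaining lip, fixed to the box: a flat strip 3 mm thick, 170 mm long along the box's y, reaching 22 mm from this edge along the box's x to an upright strip on the far wall. Its underside is 85.5 mm above the box's underside, 4.5 mm above the top of the flat flap. Axes as the box's.
- cup: Bystander: stainless steel cup, 72 mm wide, 85 mm high, beside the box. Origin: centre of its underside.
- spray: Bystander: empty pink spray bottle with white head, 62 mm wide, 173 mm high, beside the box. Origin: centre of its underside.
- brush: Bystander: scrub brush with a bow handle, 110 by 45 by 62 mm, beyond the lip side of the box. Origin: centre of its underside.
- sieve: Bystander: round white plastic sieve, 128 mm wide, 45 mm high, beyond the lip side of the box. Origin: centre of its underside.

How it is judged:
On the way, in this order (a step that is already met when the one before it is completed fails the run):
1. the flap is folded flat on the box, its edge not yet tucked in (value of joint flap below 0.08 rad and value of joint slide below 0.015 m).
2. the flap's edge is beneath the lip (x of flap_edge in the frame of lip above 0.008 m and z of flap_edge in the frame of lip below 0.0015 m and value of joint flap below 0.07 rad), for 0.1 s.
At the end, for the whole second after the job is handed in: The flap lies flat (fold angle below 0.07 rad) with its free edge at least 8 mm under the lip, staying there with the hand away; the box stands level within 30 mm of where it was; each bystander is within 30 mm of where it was (all of step 2 and distance of each of pegbox, cup, brush, spray, sieve from where it was at the start of the episode below 0.03 m and angle between pegbox's own z axis and vertical below 0.05 rad and linear speed of pegbox below 0.02 m/s and velocity of joint flap between -0.1 and 0.1 rad/s); the robot touches nothing.
It fails at once if the box is lifted, tipped or shifted (over 12 mm up, 0.12 rad, 30 mm along) (height (world z) of pegbox above 0.012 m or angle between pegbox's own z axis and vertical above 0.12 rad or distance of pegbox from where it was at the start of the episode above 0.03 m).
It fails at once if a bystander is moved by more than 30 mm, lifted or knocked over (distance of any of cup, brush, spray, sieve from where it was at the start of the episode above 0.03 m or angle between any of cup, brush, spray, sieve's own z axis and vertical above 0.4 rad).
It also fails if it takes over 35 s, if anything falls off the work surface, if the arm or the gripper's body presses on something with over 40 N, if the wrist force passes 120 N, or if a joint passes its speed limit or range.

## Robot

A 6-joint arm with a two-finger parallel gripper is mounted at the origin on the work surface. World frame = base frame: x ahead of the robot, y to its left, z up, the work surface at z = 0. Lengths are in m, angles in rad, forces in N, time in s.
With the tool pointing down it reaches from about 0.375 to 0.9 m from the base axis. Payload 3.1 kg.
Tool frame: the origin (TCP) lies between the finger pads; the fingertips stand 11 mm ahead of it and the grasp point (between the pads) lies 8 mm behind it; z points along the fingers, y is the line along which they close (so a half turn about z gives the same grasp; the last joint's range is limited). The gripper opens to 87 mm and grips with 3 to 60 N. Pads are 19 mm wide; open, the fingers measure 117 mm over their backs; the gripper's body (75 mm by 190 mm) begins 51 mm behind the grasp point.
Start: joints at [1.169, 0.527, 1.433, -0, 1.181, -0.178], TCP at [0.138, 0.61, 0.234] pointing down, gripper open.
Joint ranges: [-3.08, 3.08], [-0.75, 2.2], [0.22, 2.44], [-1.43, 4.57], [0, 2.65], [-2.85, 2.85]. Speed limits (rad/s): [2.79, 2.79, 3.14, 3.14, 3.14, 3.14].

## Interface

Orientations are given as a unit quaternion [x, y, z, w].
In Python, from rig import robot gives the robot as it stands.
- The arm moves only by the tool move_arm, never from a script. Its argument "moves" is text: rows parted by semicolons, each of 7 numbers parted by spaces: the shift along the tool's x, y, z in units of 100 mm (1.0 is 100 mm), then the turn, a rotation vector about the tool's x, y, z in units of 90 degrees (1.0 is 90 degrees), then the opening, from 0 (shut) to 1 (fully open). A call has 1 to 12 rows; each row is the pose to reach, as a shift and turn from the pose commanded when the call began, along the tool's axes at that moment; what a row does not reach only later rows make up. A row lasts 1/10 s, in which the tool goes at most 50 mm and 8.59 degrees, less where a joint would pass 70% of its speed; a pose out of reach is approached as far as the arm can. A call with a number of a shift or a turn outside -1 to 1 is refused whole. A call with a gripper value outside its range is refused whole. The fingers move at their own pace and stop on an object; "squeeze" is the grip in N (left out, the last holds). Time passes only in rows, so rows that repeat a pose let the fingers close. It gives the time, the measured TCP pose, the force, the opening and the grip force at its end, in the units of the state.
- robot.get_obs(): the state, without advancing time (a new reading comes with each control period).
- robot.camera(name): name is "scene" or "side" or "wrist"; returns a dict with "image" (480x640x3 uint8, red, green, blue), "intrinsics" (3x3 intrinsics, pixels), "dist_coeffs" ([k1, k2, p1, p2, k3] as OpenCV has them; the pictures are not rectified), "extrinsics" (4x4, takes a point from world to camera coordinates). Camera axes: x right, y up, looking along -z (the intrinsics and any distortion apply to the point x, -y, -z); pixel columns grow to the right and rows downward; lengths in m; the calibration is good to about 2 mm. A picture is of the moment at which its call begins. There is no depth.
- robot.hand_in(): hands the job in; it is judged then, once.
The state is a dict: "time": time; "q": joint angles; "joint_velocities": joint speeds; "joint_torque": joint torques, N m; "position": TCP position; "tool_rot": TCP orientation; "ft_force": force on the tool from outside, world axes, zero at the start; "moment": the same for the moment, N m; "grip_width": finger opening in m; "grip_force": force on a finger pad.
Only numpy, scipy, OpenCV 4.12 (cv2) and the standard library are available. Lean on these libraries where they do the work, as an engineer would, in place of code of your own. Each camera call takes 0.05 s, during which the arm holds its last target. There are 200 camera calls.

## Working session

There is one attempt and no reset: what is moved stays moved. The work goes in short steps, Python scripts to look and compute and a tool call to move; the robot and the scene stay as the last step left them, time stands still between calls to the robot, and variables do not carry over. Pictures are saved under pics/ and viewed, at most 10 in all, crops included, and the job is handed in when it is done.

Besides the shell and the picture viewer there is one more tool, called after "Emit:" by a JSON object that holds its "fn" and its "kwargs". move_arm: Moves the arm, as the interface text tells. Shifts and turns lie within -1 to 1; 1 stands for 100 mm of shift or 90 degrees of turn. Its arguments: {"type":"object","properties":{"moves":{"type":"string"},"squeeze":{"type":"number"}},"required":["moves"]}

```bash
mkdir -p pics
cat > h.py <<'E'
from rig import robot
import numpy as np, cv2
from scipy.spatial.transform import Rotation as R
def snap(name,f):
    c=robot.camera(name); cv2.imwrite(f'pics/{f}.png',c['image'][:,:,::-1]); np.savez(f'pics/{f}.npz',K=c['intrinsics'],d=c['dist_coeffs'],E=c['extrinsics']); return c
def load(f): return np.load(f'pics/{f}.npz')
def ray(c,px):
    px=np.array(px,float).reshape(-1,1,2)
    u=cv2.undistortPoints(px,c['K'],c['d']).reshape(-1,2)
    E=c['E']; d=np.c_[u[:,0],-u[:,1],-np.ones(len(u))]@E[:3,:3]
    return -E[:3,:3].T@E[:3,3], d
def onz(c,px,z):
    o,d=ray(c,px); return o+d*((z-o[2])/d[:,2])[:,None]
def tri(c1,p1,c2,p2):
    o1,d1=ray(c1,p1);o2,d2=ray(c2,p2);out=[]
    for a,b in zip(d1,d2):
        s=np.linalg.lstsq(np.c_[a,-b],o2-o1,rcond=None)[0]
        A=o1+s[0]*a;B=o2+s[1]*b; out.append(np.r_[(A+B)/2,np.linalg.norm(A-B)])
    return np.array(out)
def proj(c,P):
    P=np.atleast_2d(P); E=c['E']; q=P@E[:3,:3].T+E[:3,3]; q=q*[1,-1,-1]
    return cv2.projectPoints(q,np.zeros(3),np.zeros(3),c['K'],c['d'])[0].reshape(-1,2)
E
python3 - <<'E'
from h import *
for n in('scene','side','wrist'): snap(n,n+'0')
o=robot.get_obs();print(o['time'],o['position'],o['tool_rot'],R.from_quat(o['tool_rot']).as_matrix().round(3))
for n in('scene','side','wrist'):
    c=load(n+'0');print(n,ray(c,[[320,240]]))
E
```

```text
0.15 [0.13785534 0.60906231 0.23278417] [ 1.11158045e-01  9.93802396e-01 -7.94153480e-04 -2.38753245e-04] [[-0.975  0.221 -0.001]
 [ 0.221  0.975 -0.002]
 [ 0.    -0.002 -1.   ]]
scene (array([ 1.2753338 , -0.26424543,  0.82944664]), array([[-0.62136289,  0.30438528, -0.72204605]]))
side (array([ 0.40259737, -0.59782432,  0.87892973]), array([[ 0.23153958,  0.61644831, -0.75292187]]))
wrist (array([0.05489152, 0.62916379, 0.38371689]), array([[ 0.30793394, -0.07826969, -0.94829037]]))
```

View pics/scene0.png

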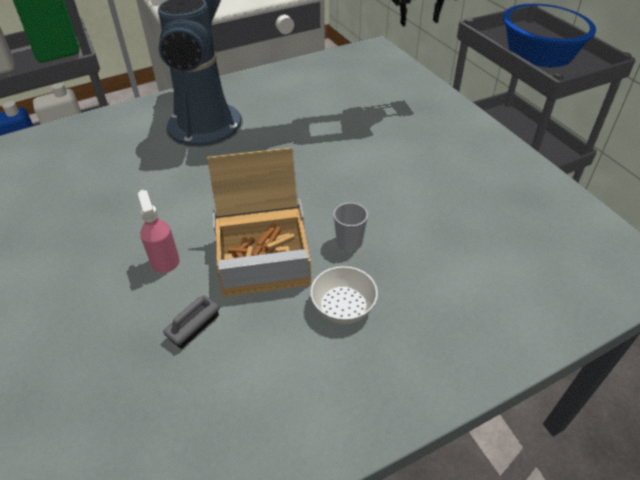

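View pics/side0.png

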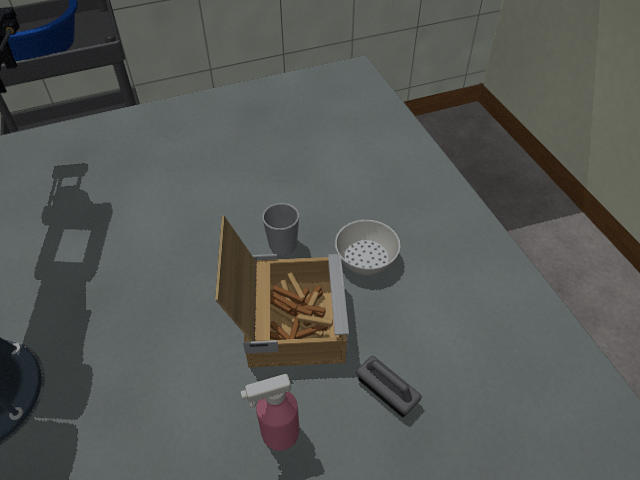

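The scene view shows the box at about (262,245), with its flap up at (255,180) and the lip at (264,265). The spray bottle is at (158,245), the cup at (350,225), the sieve at (344,295) and the brush at (190,322). The side view shows the flap upright at (235,275) and the lip at (338,295).

Run:
```python
import cv2,numpy as np
a=cv2.imread('pics/scene0.png')[140:300,190:390];b=cv2.imread('pics/side0.png')[205:375,205:405]
cv2.imwrite('pics/ca.png',cv2.resize(a,None,fx=3.7,fy=3.7,interpolation=cv2.INTER_CUBIC))
cv2.imwrite('pics/cb.png',cv2.resize(b,None,fx=3.5,fy=3.5,interpolation=cv2.INTER_CUBIC))
```

```text
(no output)
```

View pics/ca.png

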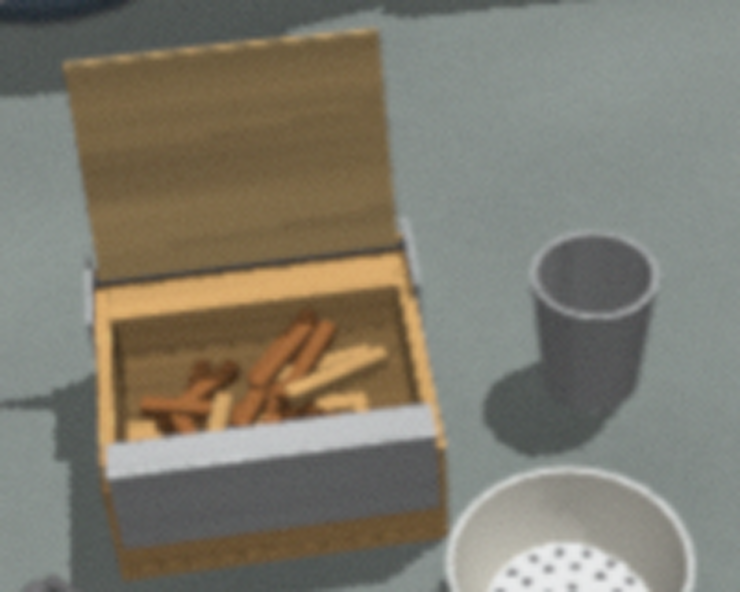

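View pics/cb.png

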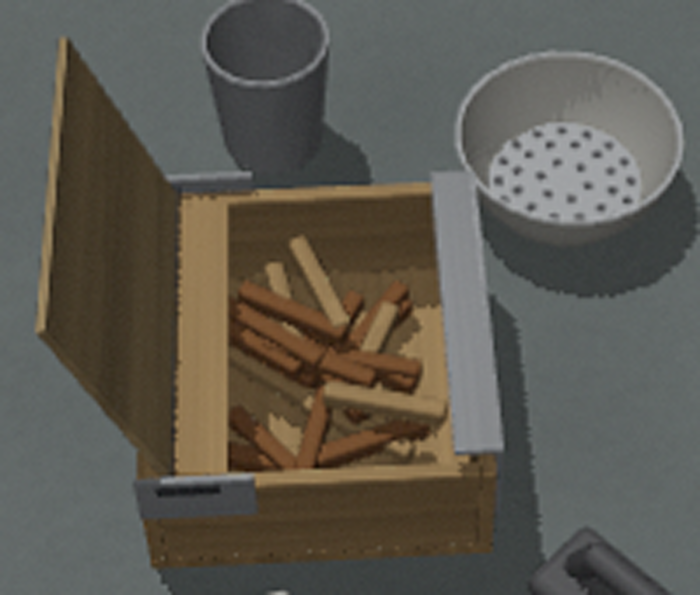

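The crops are sharp enough to read the lip and flap corners. I'll triangulate them next.

```bash
cat > m.py <<'E'
from h import *
A=load('scene0');B=load('side0')
a=lambda p:(np.array(p)+.5)/3.7-.5+[190,140]
b=lambda p:(np.array(p)+.5)/3.5-.5+[205,205]
names='lipInL lipInR lipOutL lipOutR flapL flapR'.split()
pa=a([[107,449],[432,406],[110,478],[435,436],[66,65],[380,31]])
pb=b([[455,450],[432,172],[502,450],[475,172],[40,330],[65,38]])
T=tri(A,pa,B,pb)
for n,t in zip(names,T):print(n,t.round(4))
print('z-plane',onz(A,pa[:4],.0885).round(4).tolist(),onz(B,pb[:4],.0885).round(4).tolist())
L=(onz(A,pa[:4],.0885)+onz(B,pb[:4],.0885))/2
y=(L[1]-L[0]+L[3]-L[2])[:2];y/=np.linalg.norm(y);yaw=np.arctan2(-y[0],y[1])
x=np.array([y[1],-y[0]])
c=L.mean(0)[:2]-x*.076
f=T[4:6,:3].mean(0);r=np.r_[(f[:2]-c)@x,(f[:2]-c)@y,f[2]]
print('yaw',yaw,'c',c,'x',x,'flapmid box',r,'fold',np.arctan2(r[2]-.0785,r[0]+.072),'len',np.hypot(r[2]-.0785,r[0]+.072))
print('lip len',np.linalg.norm(L[1]-L[0]),np.linalg.norm(T[5,:3]-T[4,:3]))
# bottom near edge check
print(onz(B,b([[152,566],[492,552]]),0), onz(A,a([[124,579],[447,538]]),0))
P=lambda bx,by,z:np.r_[c+x*bx+y*by,z]
print('exp bottom',P(-.085,-.09,0),P(.085,-.09,0),P(.085,.09,0))
for n,p,z in(('cup',a([593,275]),.085),('sieve',a([570,545]),.045)):print(n,onz(A,[p],z))
print('spray head',tri(A,[[145,205]],B,[[267,389]]))
E
python3 m.py
```

```text
lipInL [ 0.5968 -0.1487  0.0878  0.0009]
lipInR [6.478e-01 1.330e-02 8.810e-02 4.000e-04]
lipOutL [ 0.6172 -0.155   0.0877  0.0016]
lipOutR [0.6684 0.0049 0.089  0.0008]
flapL [ 0.4266 -0.096   0.2011  0.001 ]
flapR [0.4788 0.0669 0.2006 0.0013]
z-plane [[0.5978, -0.1492, 0.0885], [0.648, 0.0133, 0.0885], [0.6173, -0.1544, 0.0885], [0.6677, 0.0055, 0.0885]] [[0.5966, -0.1486, 0.0885], [0.6476, 0.0127, 0.0885], [0.6171, -0.1563, 0.0885], [0.6687, 0.0048, 0.0885]]
yaw -0.3051902802410981 c [ 0.56011145 -0.04868774] x [ 0.9537898  -0.30047467] flapmid box [-0.1126621   0.00026068  0.20087251] fold 1.8915997893881615 len 0.12895129968725208
lip len 0.16970177730976052 0.1710383756119652
[[ 0.45184142 -0.1080964   0.        ]
 [ 0.61372609 -0.16007574  0.        ]] [[ 6.11328225e-01 -1.58558538e-01 -1.11022302e-16]
 [ 6.66160147e-01  1.06954558e-02 -1.11022302e-16]]
exp bottom [ 0.45199659 -0.10898847  0.        ] [ 0.61414086 -0.16006916  0.        ] [0.6682263 0.011613  0.       ]
cup [[0.596467   0.13858205 0.085     ]]
sieve [[0.73273375 0.05050148 0.045     ]]
spray head [[ 0.4580051  -0.24075233  0.16001914  0.00090653]]
```

Emit:
{"fn": "move_arm", "kwargs": {"moves": "-0.4 -0.4 0 0 0 0.03 0; -0.8 -0.7 0 0 0 0.053 0; -1 -0.8 0 0 0 0.053 0", "squeeze": 10}}

```text
time: 0.45
position: [0.2183, 0.5063, 0.233]
tool_rot: [0.153, 0.988, -0.002, -0.0]
ft_force: [-0.3, 0.8, 0.6]
grip_width: 0.0704
grip_force: 0.0
```

Emit:
{"fn": "move_arm", "kwargs": {"moves": "-0.4 -0.3 0 0 0 0 0; -0.8 -0.6 0 0 0 0 0; -1 -0.8 0 0 0 0 0"}}

```text
time: 0.75
position: [0.2908, 0.4005, 0.2334]
tool_rot: [0.153, 0.988, -0.0, 0.0]
ft_force: [0.8, 1.5, -1.1]
grip_width: 0.0469
grip_force: 0.0
```

Emit:
{"fn": "move_arm", "kwargs": {"moves": "-0.4 -0.3 0 0 0 0 0; -0.8 -0.6 0 0 0 0 0; -1 -0.8 0 0 0 0 0"}}

```text
time: 1.05
position: [0.3624, 0.2943, 0.2336]
tool_rot: [0.153, 0.988, -0.0, 0.001]
ft_force: [0.6, -0.7, -0.0]
grip_width: 0.0228
grip_force: 0.0
```

```bash
cat > s.py <<'E'
from h import *
c=np.array([.56011,-.04869]);yaw=-.30519
def st():
    o=robot.get_obs();p=np.array(o['position']);x=np.array([np.cos(yaw),np.sin(yaw)]);y=np.array([-x[1],x[0]])
    M=R.from_quat(o['tool_rot']).as_matrix()
    f=np.array(o['ft_force']);
    print('t',round(o['time'],2),'box',((p[:2]-c)@x).round(4),((p[:2]-c)@y).round(4),'z',p[2].round(4),'tip',(p[2]-.011).round(4),'yerr',(M[:2,1]@x).round(4),'tilt',M[:2,2].round(4),'F box',(f[:2]@x).round(2),(f[:2]@y).round(2),f[2].round(2),'w',o['grip_width'])
if __name__=='__main__': st()
E
python3 s.py
```

```text
t 1.05 box -0.2916 0.2677 z 0.2336 tip 0.2226 yerr 0.0029 tilt [ 0.0012 -0.0004] F box 0.74 -0.51 -0.05 w 0.022819151178560225
```

Emit:
{"fn": "move_arm", "kwargs": {"moves": "-0.4 -0.4 0 0 0 0 0; -0.6 -0.8 0 0 0 0 0; -0.7 -1 0 0 0 0 0"}}

```text
time: 1.35
position: [0.3978, 0.1771, 0.2334]
tool_rot: [0.154, 0.988, -0.001, -0.0]
ft_force: [0.1, 0.8, -0.1]
grip_width: 0.0027
grip_force: 0.0
```

Emit:
{"fn": "move_arm", "kwargs": {"moves": "-0.2 -0.4 0 0 0 0 0; -0.4 -0.8 0 0 0 0 0; -0.4 -1 0 0 0 0 0"}}

```text
time: 1.65
position: [0.4069, 0.0697, 0.2338]
tool_rot: [0.154, 0.988, -0.0, 0.001]
ft_force: [0.4, 0.4, -0.1]
grip_width: 0.0002
grip_force: 0.0
```

Emit:
{"fn": "move_arm", "kwargs": {"moves": "-0.1 -0.3 0 0 0 0 0; -0.2 -0.6 0 0 0 0 0; -0.2 -0.6 0 0 0 0 0; -0.2 -0.6 0 0 0 0 0; -0.2 -0.6 0 0 0 0 0"}}

```text
time: 2.15
position: [0.4057, 0.0102, 0.2334]
tool_rot: [0.152, 0.988, 0.0, -0.0]
ft_force: [0.3, 0.3, -1.1]
grip_width: 0.0006
grip_force: 0.0
```

```bash
python3 s.py
```

```text
t 2.15 box -0.165 0.0098 z 0.2334 tip 0.2224 yerr 0.0004 tilt [-0.0006  0.0005] F box 0.24 0.4 -1.06 w 0.0006355218214411266
```

Emit:
{"fn": "move_arm", "kwargs": {"moves": "0 -0.1 0.2 0 0 0 0; 0 -0.1 0.4 0 0 0 0; 0 -0.1 0.6 0 0 0 0; 0 -0.1 0.75 0 0 0 0; -0.15 -0.1 0.75 0 0 0 0; -0.3 -0.1 0.75 0 0 0 0; -0.4 -0.1 0.75 0 0 0 0; -0.48 -0.1 0.75 0 0 0 0; -0.56 -0.1 0.75 0 0 0 0; -0.64 -0.1 0.75 0 0 0 0; -0.72 -0.1 0.75 0 0 0 0; -0.72 -0.1 0.75 0 0 0 0"}}

```text
time: 3.35
position: [0.4732, -0.0223, 0.1587]
tool_rot: [0.153, 0.988, -0.0, 0.001]
ft_force: [-0.1, 0.3, 1.2]
grip_width: 0.0004
grip_force: 0.0
```

```bash
python3 s.py; python3 -c "
from h import *
a=snap('side','side1')
im=cv2.imread('pics/side1.png')[165:405,165:445];cv2.imwrite('pics/c1.png',cv2.resize(im,None,fx=2.4,fy=2.4))"
```

```text
t 3.35 box -0.0908 -0.0009 z 0.1587 tip 0.1477 yerr 0.0011 tilt [ 0.002  -0.0006] F box -0.16 0.24 1.21 w 0.0003764734438105436
```

View pics/c1.png

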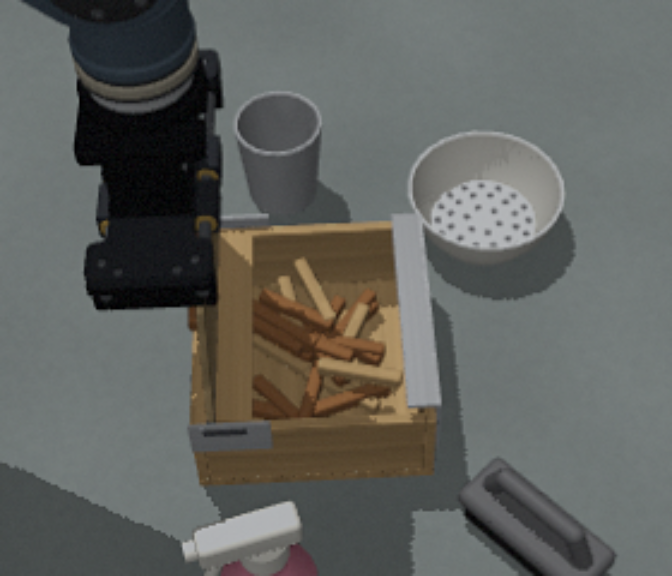

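The side crop shows the gripper at (150,270) behind the flap, which is now about upright. The box, cup and spray bottle haven't moved. Next I'll fold the flap along the arc.

Emit:
{"fn": "move_arm", "kwargs": {"moves": "-0.08 0 0 0 0 0 0; -0.17 0 0 0 0 0 0; -0.25 0 0.01 0 0 0 0; -0.34 0 0.03 0 0 0 0; -0.42 0 0.07 0 0 0 0; -0.5 0 0.12 0 0 0 0; -0.57 0 0.18 0 0 0 0; -0.63 0 0.25 0 0 0 0; -0.69 0 0.32 0 0 0 0; -0.73 0 0.4 0 0 0 0; -0.76 0 0.48 0 0 0 0; -0.76 0 0.48 0 0 0 0"}}

```text
time: 4.6
position: [0.544, -0.0446, 0.1093]
tool_rot: [0.152, 0.988, 0.0, -0.001]
ft_force: [0.8, 0.9, 1.2]
grip_width: -0.0001
grip_force: 0.1
```

```bash
python3 s.py; python3 -c "
from h import *
a=snap('side','side2');b=snap('scene','scene2')
im=np.hstack([cv2.imread('pics/side2.png')[185:385,185:385],cv2.imread('pics/scene2.png')[130:330,180:380]]);cv2.imwrite('pics/c2.png',cv2.resize(im,None,fx=2,fy=2))"
```

```text
t 4.6 box -0.0166 -0.001 z 0.1093 tip 0.0983 yerr 0.001 tilt [-0.0015  0.0004] F box 0.52 1.12 1.19 w -5.276961375064778e-05
```

View pics/c2.png

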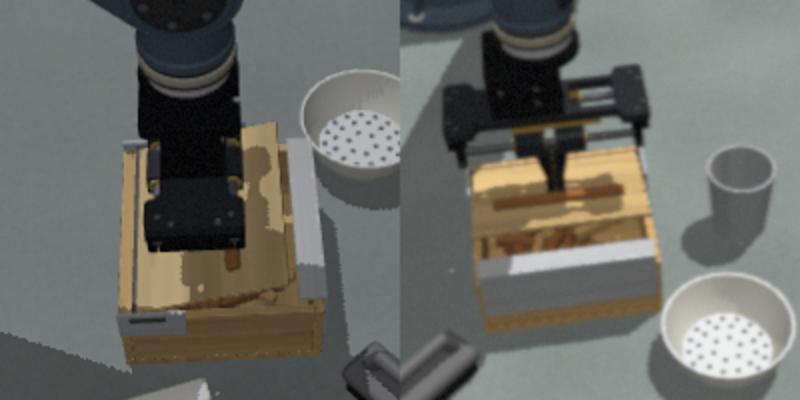

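The flap is folded to about 15°. The fingertip is on the hinge side of the red-brown batten, and the edge is still short of the lip.

Emit:
{"fn": "move_arm", "kwargs": {"moves": "-0.01 0 0.05 0 0 0 0; -0.01 0 0.1 0 0 0 0; -0.01 0 0.14 0 0 0 0; -0.01 0 0.17 0 0 0 0; -0.01 0 0.17 0 0 0 0; -0.01 0 0.17 0 0 0 0"}}

```text
time: 5.3
position: [0.5448, -0.0448, 0.0934]
tool_rot: [0.152, 0.988, 0.0, -0.0]
ft_force: [1.1, -0.6, 0.6]
grip_width: 0.0001
grip_force: 0.3
```

```bash
python3 s.py; python3 -c "
from h import *
a=snap('side','side3');b=snap('scene','scene3')
im=np.hstack([cv2.imread('pics/side3.png')[235:385,225:375],cv2.imread('pics/scene3.png')[180:330,200:350]]);cv2.imwrite('pics/c3.png',cv2.resize(im,None,fx=2.6,fy=2.6,interpolation=cv2.INTER_CUBIC))"
```

```text
t 5.3 box -0.0158 -0.0009 z 0.0934 tip 0.0824 yerr 0.0008 tilt [-0.0008  0.0002] F box 1.27 -0.26 0.58 w 8.731472391859213e-05
```

View pics/c3.png

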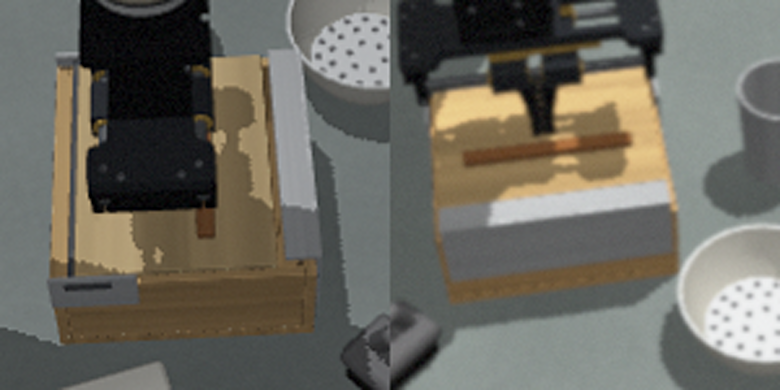

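The flap is nearly flat, with a thin gap to the lip still visible. I'll press lightly and read the force.

Emit:
{"fn": "move_arm", "kwargs": {"moves": "0 0 0.01 0 0 0 0; 0 0 0.02 0 0 0 0; 0 0 0.03 0 0 0 0; 0 0 0.03 0 0 0 0; 0 0 0.03 0 0 0 0"}}

```text
time: 5.9
position: [0.5449, -0.0449, 0.0919]
tool_rot: [0.152, 0.988, -0.0, 0.0]
ft_force: [-1.5, 0.3, 11.0]
grip_width: 0.0006
grip_force: 5.3
```

```bash
for i in 1; do python3 s.py;done
```

```text
t 5.9 box -0.0156 -0.0009 z 0.0919 tip 0.0809 yerr 0.0007 tilt [ 0.0001 -0.0001] F box -1.5 -0.13 10.98 w 0.000578066164087195
```

Emit:
{"fn": "move_arm", "kwargs": {"moves": "0 0 -0.006 0 0 0 0; -0.05 0 -0.006 0 0 0 0; -0.1 0 -0.006 0 0 0 0; -0.15 0 -0.006 0 0 0 0; -0.2 0 -0.006 0 0 0 0; -0.25 0 -0.006 0 0 0 0; -0.25 0 -0.006 0 0 0 0"}}

```text
time: 6.6
position: [0.5673, -0.0518, 0.0919]
tool_rot: [0.152, 0.988, 0.0, -0.002]
ft_force: [-3.8, 1.4, 10.4]
grip_width: 0.0002
grip_force: 4.8
```

```bash
python3 s.py
```

```text
t 6.6 box 0.0078 -0.0009 z 0.0919 tip 0.0809 yerr 0.0006 tilt [-0.0041  0.0012] F box -4.05 0.18 10.38 w 0.00021720504706110452
```

Emit:
{"fn": "move_arm", "kwargs": {"moves": "-0.04 0 -0.002 0 0 0 0; -0.08 0 -0.002 0 0 0 0; -0.12 0 -0.002 0 0 0 0; -0.14 0 -0.002 0 0 0 0; -0.14 0 -0.002 0 0 0 0"}}

```text
time: 7.1
position: [0.5781, -0.0552, 0.0918]
tool_rot: [0.152, 0.988, 0.001, -0.005]
ft_force: [-7.6, 2.9, 12.2]
grip_width: 0.0005
grip_force: 7.2
```

```bash
python3 s.py; python3 -c "
from h import *
a=snap('side','side4');b=snap('scene','scene4')
im=np.hstack([cv2.imread('pics/side4.png')[235:385,225:375],cv2.imread('pics/scene4.png')[180:330,200:350]]);cv2.imwrite('pics/c4.png',cv2.resize(im,None,fx=2.6,fy=2.6,interpolation=cv2.INTER_CUBIC))"
```

```text
t 7.1 box 0.0192 -0.0008 z 0.0918 tip 0.0808 yerr 0.0004 tilt [-0.0093  0.0026] F box -8.16 0.5 12.21 w 0.0005036301669794668
```

View pics/c4.png

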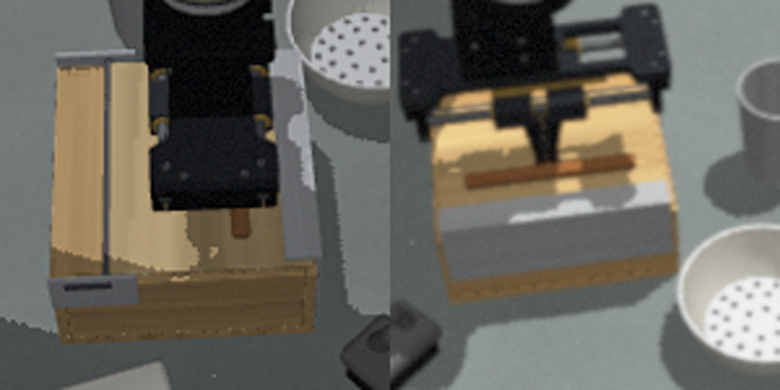

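The hinge rod has slid about 23 mm (crop column 71 to 106), so the edge is under the lip and the box hasn't moved. Now I'll take the hand away.

Emit:
{"fn": "move_arm", "kwargs": {"moves": "0 0 -0.02 0 0 0 0; 0.02 0 -0.04 0 0 0 0; 0.05 0 -0.1 0 0 0 0; 0.05 0 -0.3 0 0 0 0; 0.05 0 -0.6 0 0 0 0; 0.05 0 -0.9 0 0 0 0; 0.05 0 -1 0 0 0 0; 0.05 0 -1 0 0 0 0"}}

```text
time: 8.0
position: [0.5792, -0.0557, 0.1933]
tool_rot: [0.152, 0.988, -0.0, 0.003]
ft_force: [-0.9, -1.0, -0.6]
grip_width: 0.0005
grip_force: 0.0
```

Emit:
{"fn": "move_arm", "kwargs": {"moves": "0.4 0 -0.3 0 0 0 0; 0.8 0 -0.5 0 0 0 0; 1 0 -0.5 0 0 0 0; 1 0 -0.5 0 0 0 0; 1 0 -0.5 0 0 0 0"}}

```text
time: 8.5
position: [0.4825, -0.0252, 0.2406]
tool_rot: [0.152, 0.988, -0.0, -0.0]
ft_force: [0.3, -0.0, 0.6]
grip_width: 0.0008
grip_force: 0.0
```

```bash
python3 s.py; python3 -c "
from h import *
a=snap('side','side5');b=snap('scene','scene5')
im=np.hstack([cv2.imread('pics/side5.png')[225:385,225:385],cv2.imread('pics/scene5.png')[170:330,190:350]]);cv2.imwrite('pics/c5.png',cv2.resize(im,None,fx=2.5,fy=2.5,interpolation=cv2.INTER_CUBIC))"
```

```text
t 8.5 box -0.0811 -0.0009 z 0.2406 tip 0.2296 yerr 0.0009 tilt [-0.0001 -0.    ] F box 0.26 0.06 0.62 w 0.0007632343178365055
```

View pics/c5.png

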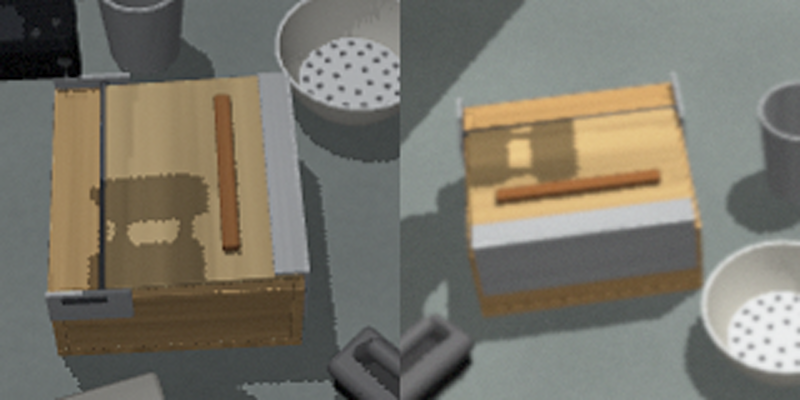

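The flap lies flat with the batten at (228,170) in the left half and its edge hidden under the lip. I'll check the slide with one number before handing in.

Run:
```python
from h import *
from s import c,yaw
f=lambda p,o:(np.array(p)+.5)/2.5-.5+o
x=np.array([np.cos(yaw),np.sin(yaw)])
for n,p,o in(('side5',[[229,96],[239,250]],[225,225]),('scene5',[[100+0,0]],[0,0])):
    if n=='side5': P=onz(load(n),f(p,o),.090); print('batten lip-side edge bx',((P[:,:2]-c)@x).round(4),'slide',((P[:,:2]-c)@x-.020).round(4))
P=onz(load('side5'),f([[258,75],[275,271]],[225,225]),.0885);print('lip edge bx (65 expected)',((P[:,:2]-c)@x).round(4))
```

```text
batten lip-side edge bx [0.0424 0.0423] slide [0.0224 0.0223]
lip edge bx (65 expected) [0.0646 0.0649]
```

Slide is about 22 mm, so the edge is about 15 mm under the lip, and the box hasn't moved. Handing in.

```bash
python3 -c "
from rig import robot
print(robot.hand_in())"
```

```text
the job is handed in; nothing more can be done
None
```

The peg box is closed and handed in: the flap lies flat with its edge about 15 mm under the lip, the box and bystanders look unmoved, and the hand is clear; the hand-in call returned no verdict.

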